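# Plug the red test probe into the gateway's blind terminal

### The job

Take the red test probe out of its stand and plug it upright into the red-framed terminal slot of the white gateway, feeling gently along the slot for the hole in the brass bar below, and push it fully home until its collar sits flat on the housing, just as the black probe already does; then let go of it. Do not force it, do not disturb the plugged-in black probe, and leave the mug and the toy truck where they stand.

Things in the scene. Friction and masses are not known exactly. Their poses are not given: they have to be found in the camera images.
- gateway: White gateway, 130 (x) x 190 (y) x 60 mm high, fixed to the desk; origin at the centre of its underside; z up, x away from its front face (lamps, blue stripe). Top face at 60 mm, with a red-framed slot at x -30, y +45 mm and a black-framed one at y -45. Two black aerials, 10 mm thick, rise behind it from x 78 mm, y +-80, leaning away to x 115 mm, 155 mm above the desk.
- red_slot (a point): Centre of the red-framed slot, level with the gateway's top face; z up, y along the slot (42 mm long), x across it (12 mm wide). A probe tip lowered into it stops on the brass bar 10 mm below, except at the bar's hole.
- bar_middle (a point): Middle of the slot at the level of the brass bar's top, 10 mm below red_slot (same axes). The bar closes the slot but for one round vertical hole, 10 mm in diameter, 1 mm chamfer, 40 mm deep. The hole lies on the slot's long centre line, but up to 14 mm to either side (y) of this point: its place is not measured, differs each time and must be felt (or seen). The bar stays put when pushed gently.
- red_probe_tip (a point): Very tip of the red probe, on its axis; z up along the probe. From the tip: taper of 5 mm from 4 to 8 mm diameter; steel shaft 8 mm in diameter; collar 26 mm in diameter from 45 to 50 mm; round red handle 18 mm in diameter from 50 to 130 mm. About 90 g (varies). At the start it is upright in the stand, tip 10 mm above the desk. Fully home, the tip is 45 mm below the gateway's top face.
- red_probe_grip (a point): The middle of the red probe's handle, on its axis, 90 mm from the tip; grip it here, across its 18 mm. Turning the probe about its own axis does not matter.
- stand: The grey probe stand, a block 80 x 80 x 55 mm high, fixed to the desk; origin at the centre of its underside. Its vertical hole, 11 mm in diameter, is at its centre; the red probe's collar rests on its top, so the probe must be lifted 45 mm to come out. The stand and the gateway stand on either side, left or right.
- black_probe_grip (a point): The middle of the handle of the black probe, like the red one, plugged fully home in the gateway's black-framed slot, its axis at the slot's centre. Leave it alone.
- mug: A blue mug, 76 mm across with a handle, 90 mm high, on the far part of the desk; origin at the centre of its underside. Leave it alone.
- toy_truck: A green toy tanker truck, 125 x 58 x 66 mm high, on the near part of the desk; origin at the centre of its underside. Leave it alone.
Not all that is in view belongs to the job. What is meant by the part that bears red_probe_tip is not blue or purple, and is the larger of those in its own colour.

How it is judged (in metres and radians):
On the way:
1. the red probe is lifted clear out of its stand (height (world z) of red_probe_tip above 0.06 m), for 0.1 s.
At the end, for the whole second after the job is handed in: The red probe stands in the red-framed terminal, its tip within the slot and at least 42 mm (fully home: 45 mm) below the gateway's top face, upright within 5 degrees, released and at rest (z of red_probe_tip in the frame of red_slot between -0.05 and -0.042 m and x of red_probe_tip in the frame of red_slot between -0.008 and 0.008 m and y of red_probe_tip in the frame of red_slot between -0.022 and 0.022 m and angle between red_probe_tip's own z axis and vertical below 0.09 rad and contact force between red_probe and the fingers below 0.05 N and linear speed of red_probe below 0.02 m/s); the robot touches nothing.
It fails at once if the red probe is pressed on the gateway with more than 60 N (contact force between red_probe and gateway above 60 N).
It fails at once if the black probe is disturbed (its handle moved more than 8 mm) (distance of black_probe_grip from where it was at the start of the episode above 0.008 m).
It fails at once if the mug is moved more than 30 mm (distance of mug from where it was at the start of the episode above 0.03 m).
It fails at once if the toy truck is moved more than 30 mm (distance of toy_truck from where it was at the start of the episode above 0.03 m).
It also fails if it takes over 72 s, if anything falls off the work surface, if the arm or the gripper's body presses on something with over 40 N, if the wrist force passes 120 N, or if a joint passes its speed limit or range.

### The arm

A 6-joint arm with a two-finger parallel gripper is mounted at the origin on the work surface. World frame = base frame: x ahead of the robot, y to its left, z up, the work surface at z = 0. Lengths are in m, angles in degrees, forces in N, time in s.
With the tool pointing down it reaches from about 0.375 to 0.9 m from the base axis. Payload 3.1 kg.
Tool frame: the origin (TCP) lies midway between the tips of the shut fingers; the grasp point (between the pads) lies 19 mm behind it; z points along the fingers, y is the line along which they close (so a half turn about z gives the same grasp; the last joint's range is limited). The gripper opens to 87 mm and grips with 3 to 60 N. Pads are 19 mm wide; open, the fingers measure 117 mm over their backs; the gripper's body (75 mm by 190 mm) begins 51 mm behind the grasp point.
Start: joints at [-80.357, 30.224, 82.088, -0, 67.689, -10.227], TCP at [0.212, -0.588, 0.223] pointing down, gripper open.
Joint ranges: [-176.69, 176.69], [-43.24, 126.21], [12.49, 139.97], [-82, 262], [0, 151.66], [-163.58, 163.58]. Speed limits (degrees/s): [159.86, 159.86, 180, 180, 180, 180].

### API

Orientations are given as a 3x3 rotation matrix whose columns are the frame's x, y, z axes.
In Python, from rig import read_state, capture, camera_info, hand_in gives the robot as it stands.
- The arm moves only by the tool drive_tool, never from a script. Its argument "motion" is a list of rows, each a list of 2 entries, a list of its own where there are three numbers: the shift along the tool's x, y, z in mm, then the turn, a rotation vector about the tool's x, y, z in rad. A call has 1 to 5 rows; each row shifts and turns the commanded pose from where the row before left it, along the tool's axes as they then stand; what a row does not reach is not made up. A row lasts 1/10 s, in which the tool goes at most 50 mm and 8.59 degrees, less where a joint would pass 70% of its speed; a pose out of reach is approached as far as the arm can. A call is refused whole if a number of a shift passes 50 or a number of a turn 0.15, either way. A call with a gripper value outside its range is refused whole. "gripper" is the opening, from 0 (shut) to 1 (fully open), set as the call begins (left out, the last holds). The fingers move at their own pace and stop on an object; the grip force is fixed at half the most. Time passes only in rows, so rows that do not move let the fingers close. It gives the time, the measured TCP pose, the force, the opening and the grip force at its end, in the units of the state.
- read_state(): the state, without advancing time (a new reading comes with each control period).
- capture(name): name is "side" or "top" or "wrist"; returns the picture (480x640x3 uint8, red, green, blue); there is no depth.
- camera_info(name): a dict with "fovy" (degrees; the focal length in pixels is half the picture's height over the tangent of half this angle, whatever the lens; pixels are square), "cx", "cy" (the principal point, pixels), "xyz" and "orientation" of the camera in the world; the wrist camera has in their place "T_tool_cam" (4x4, takes a point from camera to tool coordinates, whose origin is the TCP and whose axes are the flange's). Camera axes: x right, y down, z forward; pixel columns grow to the right and rows downward; lengths in m; the calibration is good to about 2 mm. The wrist camera is an equidistant fisheye: a pixel r from the principal point sees the ray r / f radians off the axis. A picture is of the moment at which its call begins: read the wrist's pose just before it. camera_info takes no time and is no camera call.
- hand_in(): hands the job in; it is judged then, once.
The state is a dict: "time_s": time; "joint_positions": joint angles; "qvel": joint speeds; "tau": joint torques, N m; "position": TCP position; "tcp_rot": TCP orientation; "force": force on the tool from outside, world axes, zero at the start; "moment": the same for the moment, N m; "opening": opening from 0.0 (shut) to 1.0 (fully open); "grasp_force": force on a finger pad.
Only numpy, scipy, OpenCV 4.12 (cv2) and the standard library are available. Lean on these libraries where they do the work, as an engineer would, in place of code of your own. Each camera call takes 0.05 s, during which the arm holds its last target. There are 200 camera calls.

## Working session

There is one attempt and no reset: what is moved stays moved. The work goes in short steps, Python scripts to look and compute and a tool call to move; the robot and the scene stay as the last step left them, time stands still between calls to the robot, and variables do not carry over. Pictures are saved under pics/ and viewed, at most 10 in all, crops included, and the job is handed in when it is done.

Besides the shell and the picture viewer there is one more tool, called after "Emit:" as name(argument=value, ...) on one line, values as JSON. drive_tool: Moves the arm, as the interface text tells. Its arguments: {"type":"object","properties":{"motion":{"type":"array","items":{"type":"array"}},"gripper":{"type":"number"}},"required":["motion"]}

```bash
mkdir -p pics; ls
python3 - <<'E'
from rig import *
import cv2,numpy as np
for n in("top","side"):
    cv2.imwrite(f"pics/{n}0.png",capture(n)[:,:,::-1])
    print(n,camera_info(n))
print(camera_info("wrist"));print(read_state())
E
```

```text
pics
top {'fovy': 50.5445710595486, 'cx': 315.31450491417644, 'cy': 234.10078941967322, 'xyz': array([ 0.51632474, -0.03807507,  1.03773358]), 'orientation': array([[ 0.02669546, -0.99842363,  0.04937207],
       [-0.99922   , -0.02521389,  0.03039153],
       [-0.02909876, -0.05014487, -0.99831796]])}
side {'fovy': 54.66857664523832, 'cx': 321.7091718289048, 'cy': 236.4497983558175, 'xyz': array([0.21867843, 0.55582864, 0.57307946]), 'orientation': array([[-0.82306409, -0.34685981,  0.44972634],
       [-0.56774472,  0.48127426, -0.66786302],
       [ 0.01521313, -0.80502382, -0.59304739]])}
{'fovy': 65.70646984690485, 'cx': 322.25067670810586, 'cy': 238.7092440372682, 'T_tool_cam': array([[-8.53000098e-04, -9.57469831e-01, -2.88532138e-01,
         7.95417607e-02],
       [ 9.99999543e-01, -9.41212187e-04,  1.66992025e-04,
         5.89278260e-04],
       [-4.31459790e-04, -2.88531863e-01,  9.57470197e-01,
        -1.62659037e-01],
       [ 0.00000000e+00,  0.00000000e+00,  0.00000000e+00,
         1.00000000e+00]])}
{'time_s': 0.1, 'joint_positions': array([-8.03564495e+01,  3.02739191e+01,  8.21518560e+01, -4.22457437e-04,
        6.76904853e+01, -1.02278104e+01]), 'qvel': array([ 0.06287234, -0.16526128, -0.2228568 , -0.07557449, -0.07073987,
        0.02591766]), 'tau': array([-7.50675281e-04, -4.40984559e+01, -1.77150965e+01,  6.34814962e-02,
        5.33353805e-02, -3.64891775e-05]), 'position': array([ 0.21234606, -0.5870855 ,  0.2216509 ]), 'tcp_rot': array([[ 9.40457255e-01,  3.39911800e-01, -3.46640002e-04],
       [ 3.39911793e-01, -9.40455196e-01,  1.99930730e-03],
       [ 3.53588754e-04, -1.99809008e-03, -9.99997941e-01]]), 'force': array([ 0.4320077 , -0.22854478,  0.21814393]), 'moment': array([ 0.06475225,  0.00894732, -0.00787438]), 'grasp_force': 0.0, 'opening': 0.9965085211099629}
```

View pics/top0.png

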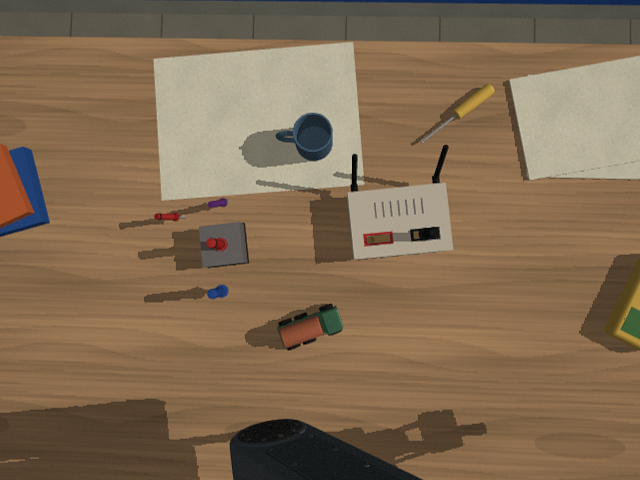

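View pics/side0.png

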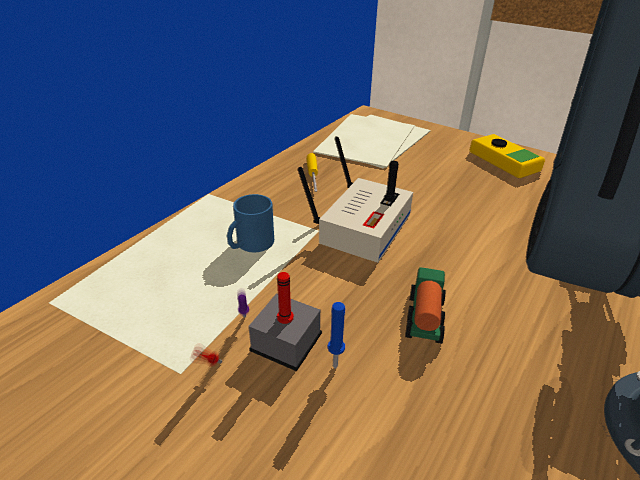

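The top view shows the red probe in the grey stand at about (216,244) and a small red object at (167,217). There is also a purple one at (218,203) and a blue one at (218,292). The larger of the two reds, the one upright in the stand, fits the description. The gateway's red slot is at about (378,239) and the black probe at (425,234). I'll measure, and confirm with a crop.

```bash
cat > h.py <<'E'
from rig import *
import cv2,numpy as np
def ray(n,u,v):
    c=camera_info(n);f=240/np.tan(np.radians(c['fovy'])/2)
    x=np.array([(u-c['cx'])/f,(v-c['cy'])/f,1.])
    if n=='wrist':
        r=np.hypot(x[0],x[1]);s=read_state();T=c['T_tool_cam'];R=np.array(s['tcp_rot'])
        d=np.array([x[0]/r*np.sin(r),x[1]/r*np.sin(r),np.cos(r)]) if r>1e-9 else np.array([0,0,1.])
        return np.array(s['position'])+R@T[:3,3],R@T[:3,:3]@d
    return c['xyz'],c['orientation']@x
def onz(n,u,v,z):
    o,d=ray(n,u,v);return o+d*(z-o[2])/d[2]
def tri(a,b):
    (o1,d1),(o2,d2)=a,b
    t=np.linalg.lstsq(np.c_[d1,-d2],o2-o1,rcond=None)[0]
    p,q=o1+t[0]*d1,o2+t[1]*d2
    return (p+q)/2,np.linalg.norm(p-q)
def red(im):
    h=cv2.cvtColor(im,cv2.COLOR_RGB2HSV)
    m=((h[...,0]<5)|(h[...,0]>174))&(h[...,1]>170)&(h[...,2]>70)
    return m.astype(np.uint8)
def blobs(m,a=20):
    n,l,s,c=cv2.connectedComponentsWithStats(m)
    return [(s[i].tolist(),c[i].round(1).tolist(),l==i) for i in range(1,n) if s[i][4]>=a]
E
python3 - <<'E'
from h import *
np.set_printoptions(precision=4,suppress=True)
t=cv2.imread('pics/top0.png')[:,:,::-1].copy();s=cv2.imread('pics/side0.png')[:,:,::-1].copy()
for n,im in(("top",t),("side",s)):
    for b,c,m in blobs(red(im)):
        r=cv2.minAreaRect(np.argwhere(m)[:,::-1].astype(np.float32))
        print(n,b,c,np.round(r[0],1),np.round(r[1],1),round(r[2],1),onz(n,*r[0],.06))
# gateway white
h=cv2.cvtColor(t,cv2.COLOR_RGB2HSV)
m=((h[...,1]<40)&(h[...,2]>140)).astype(np.uint8);m[:,:340]=0;m[:175]=0;m[:,470:]=0
m=cv2.morphologyEx(m,cv2.MORPH_OPEN,np.ones((3,3)))
for b,c,mm in blobs(m,500):
    r=cv2.minAreaRect(np.argwhere(mm)[:,::-1].astype(np.float32));print('gw',[onz('top',*p,.06) for p in cv2.boxPoints(r)],r)
# stand
g=((h[...,1]<60)&(h[...,2]>60)&(h[...,2]<140)).astype(np.uint8);g[:,:195]=0;g[:,255:]=0;g[:215]=0;g[275:]=0
for b,c,mm in blobs(g,300):
    r=cv2.minAreaRect(np.argwhere(mm)[:,::-1].astype(np.float32));print('st',onz('top',*r[0],.055),r)
A=cv2.resize(t[190:310,150:270],(480,480),interpolation=2);B=cv2.resize(t[205:275,340:460],None,fx=4,fy=4,interpolation=2)
C=np.zeros((480,800,3),np.uint8);C[:,:480]=A;C[:280,480:]=B[:,:320];
cv2.imwrite('pics/crop1.png',C[:,:,::-1])
E
```

```text
top [155, 213, 24, 8, 140] [167.4, 216.3] [166.5 216.5] [ 7. 23.] 90.0 [0.5917 0.2823 0.06  ]
top [364, 232, 29, 14, 111] [378.0, 238.0] [377.8 238.3] [11.1 28. ] 84.6 [ 0.5597 -0.1284  0.06  ]
top [206, 238, 21, 13, 184] [216.7, 243.4] [216. 244.] [12. 20.] 90.0 [0.5406 0.1834 0.06  ]
side [363, 212, 21, 16, 89] [373.0, 219.5] [373.1 219.2] [10.4 20.2] 36.9 [ 0.5582 -0.1283  0.06  ]
side [278, 272, 12, 10, 98] [282.9, 276.6] [283.5 276.5] [ 9. 11.] 90.0 [0.5956 0.1078 0.06  ]
side [277, 284, 17, 40, 456] [284.3, 304.6] [285.  303.5] [39. 16.] 90.0 [0.5543 0.1561 0.06  ]
side [202, 354, 17, 10, 96] [211.5, 358.0] [210.7 356.6] [15.3  9.1] 40.6 [0.5735 0.296  0.06  ]
st [0.5411 0.1717 0.055 ] ((222.55487060546875, 243.993896484375), (40.97010040283203, 45.05606460571289), 83.6598129272461)
```

View pics/crop1.png

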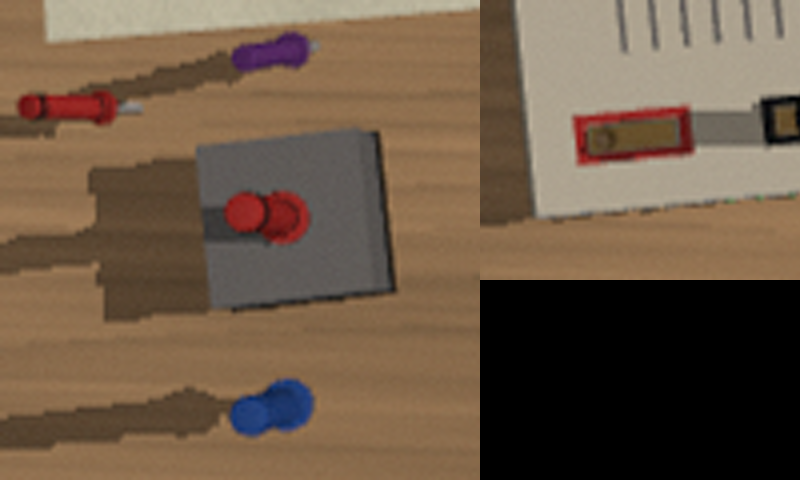

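The crop confirms the red probe in the stand: handle top at px (211.3,243.3), collar at (221.2,244.5). The other red object lies small on the desk. A darker disc, probably the hole, shows in the slot at px (370.5,239.5), near the slot's +y end.

Run:
```python
from h import *
np.set_printoptions(precision=4,suppress=True)
print('handle top',onz('top',211.3,243.3,.14),'collar',onz('top',221.2,244.5,.06))
print('tri top',tri(ray('top',211.3,243.3),ray('side',283.5,275)))
print('side collar',onz('side',285,318,.06))
print('hole',onz('top',370.5,239.5,.05),'slot',onz('top',378,238.4,.06))
a=onz('top',575/4+220,118/4+205,.06);b=onz('top',690/4+220,108/4+205,.06);print('frame dir',a,b,np.degrees(np.arctan2(*(a-b)[[0,1]])))
p=onz('top',211.3,243.3,.14)
s=read_state();print(np.array(s['tcp_rot']).T@(np.array([p[0],p[1],.22])-s['position']))
```

```text
handle top [0.5397 0.1738 0.14  ] collar [0.5399 0.1733 0.06  ]
tri top (array([0.5397, 0.174 , 0.1388]), np.float64(3.054311317628437e-05))
side collar [0.5352 0.1803 0.06  ]
hole [ 0.5574 -0.1153  0.05  ] slot [ 0.5595 -0.1288  0.06  ]
frame dir [ 0.5663 -0.1014  0.06  ] [ 0.5725 -0.1563  0.06  ] -6.433909079181015
[ 0.5665 -0.6043  0.0031]
```

Emit:
drive_tool(motion=[[[0,0,0],[0,0,0.117]],[[0,0,0],[0,0,0.117]],[[24,-42,0],[0,0,0]],[[24,-42,0],[0,0,0]],[[24,-42,0],[0,0,0]]], gripper=1)

```text
time_s: 0.6
position: [0.2699, -0.4527, 0.2219]
tcp_rot: [[0.994, 0.111, -0.0], [0.111, -0.994, 0.001], [0.0, -0.001, -1.0]]
force: [0.6, 0.7, -0.7]
opening: 1.001
grasp_force: 0.0
```

Emit:
drive_tool(motion=[[[24,-42,0],[0,0,0]],[[24,-42,0],[0,0,0]],[[24,-42,0],[0,0,0]],[[24,-42,0],[0,0,0]],[[24,-42,0],[0,0,0]]])

```text
time_s: 1.1
position: [0.3657, -0.2303, 0.2224]
tcp_rot: [[0.994, 0.112, -0.0], [0.112, -0.994, 0.0], [-0.0, -0.0, -1.0]]
force: [1.8, 0.4, 0.1]
opening: 0.999
grasp_force: 0.0
```

Emit:
drive_tool(motion=[[[24,-42,0],[0,0,0]],[[24,-42,0],[0,0,0]],[[24,-42,0],[0,0,0]],[[24,-42,0],[0,0,0]],[[24,-42,0],[0,0,0]]])

```text
time_s: 1.6
position: [0.4613, -0.0081, 0.2225]
tcp_rot: [[0.994, 0.113, -0.0], [0.113, -0.994, -0.0], [-0.0, 0.0, -1.0]]
force: [0.3, -0.6, -0.3]
opening: 1.003
grasp_force: 0.0
```

Emit:
drive_tool(motion=[[[24,-42,0],[0,0,0]],[[24,-42,0],[0,0,0]],[[0,0,0],[0,0,0]],[[0,0,0],[0,0,0]],[[0,0,0],[0,0,0]]])

```text
time_s: 2.1
position: [0.4984, 0.078, 0.2222]
tcp_rot: [[0.994, 0.112, -0.002], [0.112, -0.994, -0.0], [-0.002, 0.0, -1.0]]
force: [-0.3, -0.3, 0.4]
opening: 0.997
grasp_force: 0.0
```

Emit:
drive_tool(motion=[[[17.4,-30,0],[0,0,0]],[[17.4,-30,0],[0,0,0]],[[17.3,-30.2,0],[0,0,0]],[[0,0,0],[0,0,0]],[[0,0,0],[0,0,0]]])

```text
time_s: 2.6
position: [0.5405, 0.1729, 0.2222]
tcp_rot: [[0.994, 0.112, -0.001], [0.112, -0.994, -0.001], [-0.001, 0.001, -1.0]]
force: [0.2, -0.5, -0.9]
opening: 1.003
grasp_force: 0.0
```

Run:
```python
from h import *
np.set_printoptions(precision=4,suppress=True)
print(read_state()['position'])
im=capture('wrist');cv2.imwrite('pics/w1.png',im[:,:,::-1])
for b,c,m in blobs(red(im)): print(b,c,onz('wrist',*c,.14))
```

```text
[0.5405 0.1729 0.2222]
[156, 143, 53, 21, 497] [182.7, 154.4] [0.5955 0.2742 0.14  ]
[306, 205, 28, 31, 553] [320.2, 218.3] [0.5602 0.1755 0.14  ]
[575, 226, 37, 21, 285] [592.6, 235.7] [ 0.5735 -0.053   0.14  ]
[307, 232, 25, 26, 488] [319.2, 244.6] [0.5415 0.1741 0.14  ]
```

View pics/w1.png

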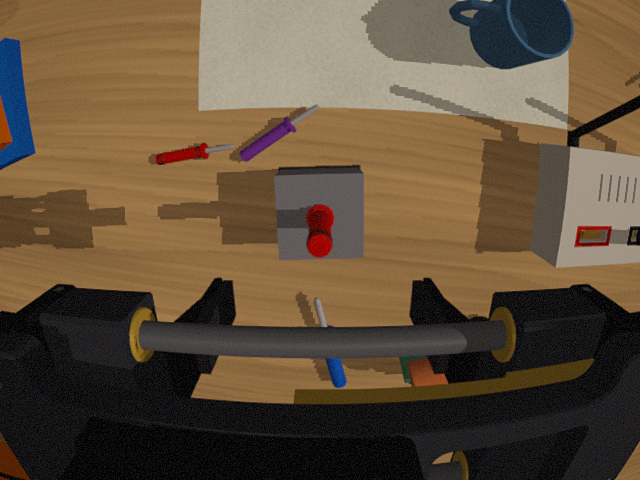

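The wrist view shows the probe's handle top at (319,245), centred between the fingers, matching the estimate within 1 mm. I'll descend 141 mm and grip.

Emit:
drive_tool(motion=[[[0,0,40],[0,0,0]],[[0,0,40],[0,0,0]],[[0,0,40],[0,0,0]],[[0,0,21],[0,0,0]],[[0,0,0],[0,0,0]]])

```text
time_s: 3.15
position: [0.5377, 0.1719, 0.0786]
tcp_rot: [[0.994, 0.11, -0.008], [0.11, -0.994, -0.001], [-0.009, 0.0, -1.0]]
force: [-0.3, -0.8, 0.8]
opening: 1.003
grasp_force: 0.0
```

Emit:
drive_tool(motion=[[[0,0,0],[0,0,0]],[[0,0,0],[0,0,0]],[[0,0,0],[0,0,0]],[[0,0,0],[0,0,0]],[[0,0,0],[0,0,0]]], gripper=0)

```text
time_s: 3.65
position: [0.5413, 0.1744, 0.0824]
tcp_rot: [[0.994, 0.113, 0.002], [0.113, -0.994, 0.0], [0.002, -0.0, -1.0]]
force: [0.4, 0.0, 0.0]
opening: 0.632
grasp_force: 0.0
```

Emit:
drive_tool(motion=[[[0,0,0],[0,0,0]],[[0,0,0],[0,0,0]],[[0,0,0],[0,0,0]],[[0,0,0],[0,0,0]],[[0,0,0],[0,0,0]]])

```text
time_s: 4.15
position: [0.5408, 0.1743, 0.0815]
tcp_rot: [[0.994, 0.113, -0.0], [0.113, -0.994, 0.0], [-0.0, -0.0, -1.0]]
force: [-0.7, 0.7, -0.8]
opening: 0.197
grasp_force: 30.0
```

Gripped (opening 17 mm, 30 N). Lifting gently.

Emit:
drive_tool(motion=[[[0,0,-10],[0,0,0]],[[0,0,-20],[0,0,0]],[[0,0,-20],[0,0,0]],[[0,0,-20],[0,0,0]],[[0,0,-20],[0,0,0]]])

```text
time_s: 4.65
position: [0.5407, 0.1742, 0.1729]
tcp_rot: [[0.994, 0.113, 0.0], [0.113, -0.994, -0.0], [0.0, 0.0, -1.0]]
force: [0.1, -0.0, -1.0]
opening: 0.2
grasp_force: 30.0
```

Emit:
drive_tool(motion=[[[0,0,0],[0,0,0]],[[0,0,0],[0,0,0]],[[0,0,0],[0,0,0]],[[0,0,0],[0,0,0]],[[0,0,0],[0,0,0]]])

```text
time_s: 5.15
position: [0.5403, 0.1742, 0.1705]
tcp_rot: [[0.994, 0.112, -0.002], [0.112, -0.994, -0.0], [-0.002, -0.0, -1.0]]
force: [0.7, 0.2, -1.6]
opening: 0.196
grasp_force: 30.0
```

Run:
```python
from h import *
np.set_printoptions(precision=4,suppress=True)
s=read_state();R=np.array(s['tcp_rot']);p=s['position'];print(p,R.tolist(),s['force'])
print('shift to hole',R.T@(np.array([.558,-.1155,p[2]])-p)*1000)
```

```text
[0.5403 0.1742 0.1705] [[0.9936522752133341, 0.11247626388659154, -0.0020605886243012057], [0.11247605462091152, -0.9936544116634123, -0.0002175287374658538], [-0.0020719797968386214, -1.561895375089812e-05, -0.9999978533255807]] [ 0.6828  0.2307 -1.6213]
shift to hole [-14.9661 289.8075   0.0265]
```

Emit:
drive_tool(motion=[[[-3,20,0],[0,0,0]],[[-3,40,0],[0,0,0]],[[-3,40,0],[0,0,0]],[[-3,40,0],[0,0,0]],[[-3,40,0],[0,0,0]]])

```text
time_s: 5.65
position: [0.5459, -0.0077, 0.1711]
tcp_rot: [[0.994, 0.113, -0.001], [0.113, -0.994, 0.0], [-0.001, -0.0, -1.0]]
force: [-0.1, 0.6, -0.4]
opening: 0.198
grasp_force: 30.0
```

Emit:
drive_tool(motion=[[[0,40,0],[0,0,0]],[[0,0,0],[0,0,0]],[[0,0,0],[0,0,0]],[[0,0,0],[0,0,0]],[[0,0,0],[0,0,0]]])

```text
time_s: 6.15
position: [0.5503, -0.0447, 0.1713]
tcp_rot: [[0.993, 0.114, -0.001], [0.114, -0.993, 0.001], [-0.001, -0.001, -1.0]]
force: [-1.0, 0.1, -0.5]
opening: 0.203
grasp_force: 30.0
```

Run:
```python
from h import *
np.set_printoptions(precision=4,suppress=True)
s=read_state();R=np.array(s['tcp_rot']);p=s['position'];print(p,s['force'])
im=capture('wrist')
for b,c,m in blobs(red(im),60):
    r=cv2.minAreaRect(np.argwhere(m)[:,::-1].astype(np.float32));print(b,c,r,onz('wrist',*r[0],.06))
    if c[0]>360 and b[2]>25 and b[1]>80:
        u,v=int(c[0]),int(c[1])
cr=im[150:270,400:560];cv2.imwrite('pics/w2.png',np.hstack([im[:,:,::-1][::2,::2],cv2.resize(cr[:,:,::-1],(320,240),interpolation=2)]))
```

```text
[ 0.5503 -0.0447  0.1713] [-0.9677  0.127  -0.4584]
[0, 150, 25, 19, 224] [11.4, 159.7] ((11.11764907836914, 158.47061157226562), (13.581995010375977, 26.193845748901367), 75.96376037597656) [0.5935 0.2602 0.06  ]
[396, 222, 68, 29, 917] [428.3, 235.1] ((429.5, 236.0), (28.0, 67.0), 90.0) [ 0.5594 -0.1295  0.06  ]
[300, 258, 46, 69, 2329] [322.4, 293.7] ((322.5, 292.0), (68.0, 45.0), 90.0) [ 0.5027 -0.0509  0.06  ]
[298, 359, 50, 30, 1272] [322.4, 372.2] ((322.5, 373.5), (29.0, 49.0), 90.0) [ 0.4202 -0.0603  0.06  ]
```

View pics/w2.png

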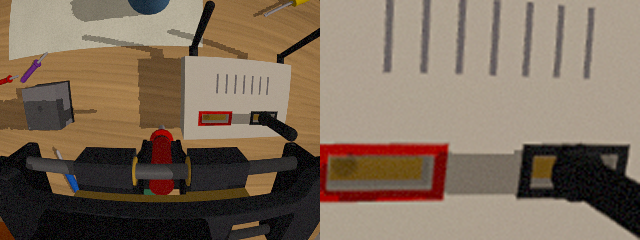

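The wrist view shows the slot frame centred at (429.5,236), with the darker hole disc near (412,233) at its left (+y) end. The probe is held upright. Refining the hole pixel numerically.

Run:
```python
from h import *
np.set_printoptions(precision=4,suppress=True)
s=read_state();R=np.array(s['tcp_rot']);p=s['position']
im=np.mean([capture('wrist').astype(float) for _ in range(4)],0)
cr=im[222:252,394:468]
print('rows mean brass G by col, rows 230-236'); print(np.c_[np.arange(396,466),im[230:237,396:466].mean(0).round()].astype(int)[:,:].T.tolist())
h=cv2.cvtColor(im.astype(np.uint8),cv2.COLOR_RGB2HSV)
br=((h[...,0]>12)&(h[...,0]<32)&(h[...,1]>100)).astype(np.uint8);br[:222]=0;br[252:]=0;br[:,:396]=0;br[:,466:]=0
for b,c,m in blobs(br):print(b,c,onz('wrist',*c,.05))
for u in(409,411,413):print(u,onz('wrist',u,232.5,.05))
cv2.imwrite('pics/w3.png',cv2.resize(cr[:,:,::-1].astype(np.uint8),None,fx=10,fy=10,interpolation=cv2.INTER_CUBIC))
```

```text
rows mean brass G by col, rows 230-236
[[396, 397, 398, 399, 400, 401, 402, 403, 404, 405, 406, 407, 408, 409, 410, 411, 412, 413, 414, 415, 416, 417, 418, 419, 420, 421, 422, 423, 424, 425, 426, 427, 428, 429, 430, 431, 432, 433, 434, 435, 436, 437, 438, 439, 440, 441, 442, 443, 444, 445, 446, 447, 448, 449, 450, 451, 452, 453, 454, 455, 456, 457, 458, 459, 460, 461, 462, 463, 464, 465], [161, 161, 162, 157, 127, 120, 122, 124, 109, 102, 92, 89, 87, 87, 86, 86, 86, 85, 84, 83, 85, 92, 101, 107, 108, 107, 108, 108, 108, 108, 108, 108, 108, 108, 109, 108, 108, 108, 109, 108, 109, 109, 109, 109, 108, 108, 109, 107, 108, 108, 109, 108, 108, 108, 103, 92, 90, 91, 101, 109, 107, 109, 108, 108, 108, 108, 111, 117, 117, 117], [63, 9, 4, 8, 6, 6, 23, 76, 87, 76, 67, 65, 64, 62, 62, 62, 62, 61, 60, 59, 61, 67, 73, 78, 79, 78, 79, 79, 78, 78, 79, 79, 78, 80, 80, 78, 78, 79, 80, 78, 79, 79, 80, 79, 79, 80, 79, 78, 79, 79, 80, 79, 79, 79, 80, 83, 84, 84, 94, 93, 51, 12, 6, 6, 6, 10, 41, 99, 110, 109], [51, 3, 1, 2, 2, 3, 17, 66, 49, 24, 17, 19, 16, 16, 17, 16, 17, 17, 16, 16, 17, 16, 17, 23, 22, 17, 20, 20, 20, 19, 21, 22, 19, 21, 22, 19, 22, 19, 22, 20, 23, 21, 24, 20, 20, 21, 22, 19, 20, 19, 22, 18, 20, 22, 45, 72, 74, 73, 83, 82, 44, 7, 4, 4, 4, 6, 33, 87, 97, 95]]
[404, 228, 47, 13, 512] [427.1, 234.1] [ 0.5584 -0.1313  0.05  ]
409 [ 0.558  -0.1157  0.05  ]
411 [ 0.5582 -0.1174  0.05  ]
413 [ 0.5584 -0.1191  0.05  ]
```

View pics/w3.png

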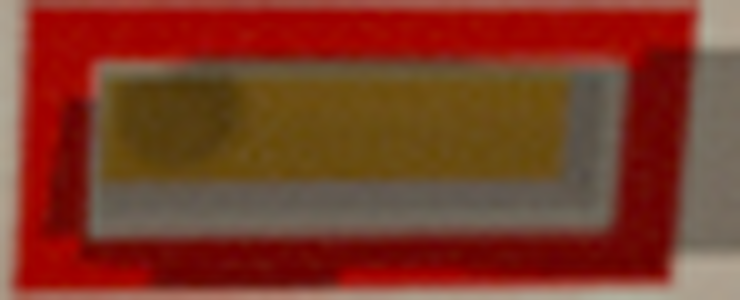

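The hole disc is at px (411.9,233), so its world position is about (0.558,-0.118). I'll move over it at this height.

Emit:
drive_tool(motion=[[[0,25,0],[0,0,0]],[[0,25,0],[0,0,0]],[[0,23.5,0],[0,0,0]],[[0,0,0],[0,0,0]],[[0,0,0],[0,0,0]]])

```text
time_s: 6.9
position: [0.5588, -0.119, 0.1715]
tcp_rot: [[0.994, 0.112, -0.0], [0.112, -0.994, 0.001], [-0.0, -0.001, -1.0]]
force: [-0.0, -0.5, -1.2]
opening: 0.197
grasp_force: 30.0
```

Emit:
drive_tool(motion=[[[0,0,0],[0,0,0]],[[0,0,0],[0,0,0]],[[0,0,0],[0,0,0]],[[0,0,0],[0,0,0]],[[0,0,0],[0,0,0]]])

```text
time_s: 7.4
position: [0.559, -0.1187, 0.1716]
tcp_rot: [[0.994, 0.113, -0.0], [0.113, -0.994, 0.0], [-0.0, -0.0, -1.0]]
force: [0.0, -0.1, -1.2]
opening: 0.2
grasp_force: 30.0
```

Run:
```python
from h import *
s=read_state();print(s['position'],s['force'])
im=capture('side');cv2.imwrite('pics/s2.png',cv2.resize(im[120:270,300:460,::-1],None,fx=4,fy=4,interpolation=2))
```

```text
[ 0.55898454 -0.11873328  0.17158812] [ 0.02934167 -0.06244357 -1.18831967]
```

View pics/s2.png

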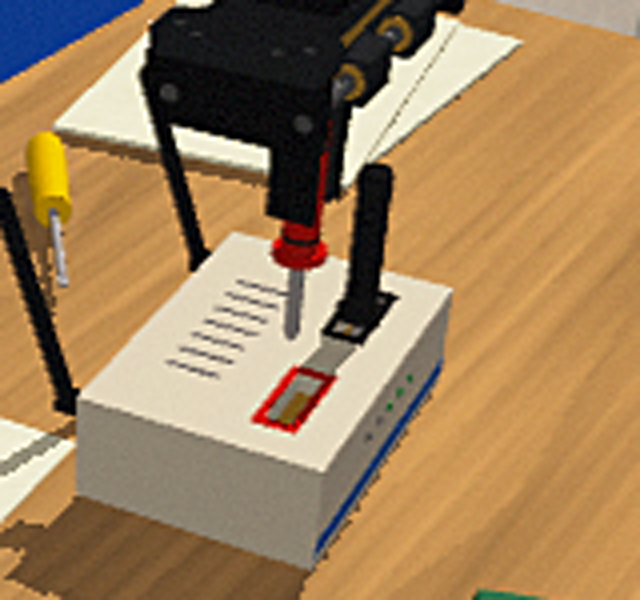

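The side view shows the tip at crop (292,338), which is full px (373,204.5). The collar is at about (374.8,183.8), above the slot.

Run:
```python
from h import *
np.set_printoptions(precision=4,suppress=True)
print(onz('side',373,204.5,.1),onz('side',374.8,181.5,.1475), onz('side',373,219.3,.06))
s=read_state();print(s['position'],s['force'],s['moment'])
```

```text
[ 0.5564 -0.1183  0.1   ] [ 0.559  -0.1217  0.1475] [ 0.5582 -0.1278  0.06  ]
[ 0.559  -0.1188  0.1716] [-0.4066 -0.0906 -0.257 ] [0.0013 0.0313 0.0043]
```

Emit:
drive_tool(motion=[[[0,-1.2,10],[0,0,0]],[[0,0,12],[0,0,0]],[[0,0,12],[0,0,0]],[[0,0,10],[0,0,0]],[[0,0,0],[0,0,0]]])

```text
time_s: 7.95
position: [0.5574, -0.1174, 0.1252]
tcp_rot: [[0.994, 0.112, -0.004], [0.112, -0.994, 0.002], [-0.004, -0.002, -1.0]]
force: [0.5, -0.8, -0.4]
opening: 0.198
grasp_force: 30.0
```

Emit:
drive_tool(motion=[[[0,0,2],[0,0,0]],[[0,0,2],[0,0,0]],[[0,0,1],[0,0,0]],[[0,0,1],[0,0,0]],[[0,0,0],[0,0,0]]])

```text
time_s: 8.45
position: [0.5589, -0.1179, 0.1217]
tcp_rot: [[0.994, 0.113, 0.0], [0.113, -0.994, -0.0], [0.0, 0.0, -1.0]]
force: [-1.1, -0.2, -0.1]
opening: 0.199
grasp_force: 30.0
```

Emit:
drive_tool(motion=[[[0,0,1],[0,0,0]],[[0,0,1],[0,0,0]],[[0,0,1],[0,0,0]],[[0,0,0],[0,0,0]],[[0,0,0],[0,0,0]]])

```text
time_s: 8.95
position: [0.5588, -0.1179, 0.1185]
tcp_rot: [[0.994, 0.113, -0.0], [0.113, -0.994, 0.0], [-0.0, -0.0, -1.0]]
force: [0.1, -0.1, -0.9]
opening: 0.197
grasp_force: 30.0
```

Emit:
drive_tool(motion=[[[0,0,1],[0,0,0]],[[0,0,1],[0,0,0]],[[0,0,0],[0,0,0]],[[0,0,0],[0,0,0]],[[0,0,0],[0,0,0]]])

```text
time_s: 9.45
position: [0.5588, -0.1178, 0.1165]
tcp_rot: [[0.994, 0.113, -0.0], [0.113, -0.994, 0.0], [-0.0, -0.0, -1.0]]
force: [0.3, 0.5, -1.0]
opening: 0.201
grasp_force: 30.0
```

The tip is 5 mm below the bar top with no force, so it is in the hole. Going on gently.

Emit:
drive_tool(motion=[[[0,0,1],[0,0,0]],[[0,0,1],[0,0,0]],[[0,0,1],[0,0,0]],[[0,0,0],[0,0,0]],[[0,0,0],[0,0,0]]])

```text
time_s: 9.95
position: [0.5587, -0.1177, 0.1134]
tcp_rot: [[0.994, 0.113, -0.0], [0.113, -0.994, 0.0], [-0.0, -0.0, -1.0]]
force: [-0.4, 0.9, -0.7]
opening: 0.199
grasp_force: 30.0
```

Emit:
drive_tool(motion=[[[0,0,2],[0,0,0]],[[0,0,2],[0,0,0]],[[0,0,2],[0,0,0]],[[0,0,0],[0,0,0]],[[0,0,0],[0,0,0]]])

```text
time_s: 10.45
position: [0.5587, -0.1178, 0.1073]
tcp_rot: [[0.994, 0.113, -0.001], [0.113, -0.994, 0.0], [-0.001, -0.0, -1.0]]
force: [-0.3, 1.4, -0.9]
opening: 0.195
grasp_force: 30.0
```

Emit:
drive_tool(motion=[[[0,-0.5,2],[0,0,0]],[[0,0,2],[0,0,0]],[[0,0,2],[0,0,0]],[[0,0,0],[0,0,0]],[[0,0,0],[0,0,0]]])

```text
time_s: 10.95
position: [0.5588, -0.1174, 0.1014]
tcp_rot: [[0.994, 0.113, -0.0], [0.113, -0.994, -0.0], [-0.0, -0.0, -1.0]]
force: [-1.0, 0.4, -1.9]
opening: 0.196
grasp_force: 30.0
```

Emit:
drive_tool(motion=[[[0,0,2],[0,0,0]],[[0,0,2],[0,0,0]],[[0,0,2],[0,0,0]],[[0,0,2],[0,0,0]],[[0,0,0],[0,0,0]]])

```text
time_s: 11.45
position: [0.5588, -0.1174, 0.0932]
tcp_rot: [[0.994, 0.112, -0.0], [0.112, -0.994, 0.0], [-0.0, -0.0, -1.0]]
force: [-1.6, 0.5, -2.4]
opening: 0.2
grasp_force: 30.0
```

Emit:
drive_tool(motion=[[[0,0,1],[0,0,0]],[[0,0,1],[0,0,0]],[[0,0,1],[0,0,0]],[[0,0,1],[0,0,0]],[[0,0,0],[0,0,0]]])

```text
time_s: 11.95
position: [0.5588, -0.1174, 0.0894]
tcp_rot: [[0.994, 0.113, -0.0], [0.113, -0.994, 0.0], [-0.0, -0.0, -1.0]]
force: [-0.8, 0.6, -1.8]
opening: 0.199
grasp_force: 30.0
```

Emit:
drive_tool(motion=[[[0,0,1],[0,0,0]],[[0,0,1],[0,0,0]],[[0,0,0],[0,0,0]],[[0,0,0],[0,0,0]],[[0,0,0],[0,0,0]]])

```text
time_s: 12.45
position: [0.5588, -0.1174, 0.0875]
tcp_rot: [[0.994, 0.113, -0.0], [0.113, -0.994, 0.0], [-0.0, -0.0, -1.0]]
force: [-0.9, 0.3, -1.1]
opening: 0.198
grasp_force: 30.0
```

Emit:
drive_tool(motion=[[[0,0,0.5],[0,0,0]],[[0,0,0.5],[0,0,0]],[[0,0,0],[0,0,0]],[[0,0,0],[0,0,0]],[[0,0,0],[0,0,0]]])

```text
time_s: 12.95
position: [0.5588, -0.1174, 0.0866]
tcp_rot: [[0.994, 0.113, 0.0], [0.113, -0.994, -0.0], [0.0, 0.0, -1.0]]
force: [-0.6, 0.9, -1.4]
opening: 0.2
grasp_force: 30.0
```

Emit:
drive_tool(motion=[[[0,0,0.5],[0,0,0]],[[0,0,0],[0,0,0]],[[0,0,0],[0,0,0]]])

```text
time_s: 13.25
position: [0.5589, -0.1174, 0.0864]
tcp_rot: [[0.994, 0.113, 0.0], [0.113, -0.994, -0.0], [0.0, 0.0, -1.0]]
force: [-1.2, 2.1, 4.0]
opening: 0.201
grasp_force: 30.0
```

Emit:
drive_tool(motion=[[[0,0,0.5],[0,0,0]],[[0,0,0],[0,0,0]],[[0,0,0],[0,0,0]]])

```text
time_s: 13.55
position: [0.5588, -0.1174, 0.0864]
tcp_rot: [[0.994, 0.113, 0.0], [0.113, -0.994, -0.0], [0.0, 0.0, -1.0]]
force: [-2.8, 0.7, 6.4]
opening: 0.198
grasp_force: 30.0
```

Contact came at the predicted height (collar seated, 6 N). Releasing and backing up.

Emit:
drive_tool(motion=[[[0,0,0],[0,0,0]],[[0,0,0],[0,0,0]],[[0,0,0],[0,0,0]],[[0,0,0],[0,0,0]],[[0,0,0],[0,0,0]]], gripper=0.7)

```text
time_s: 14.05
position: [0.5589, -0.1175, 0.0854]
tcp_rot: [[0.994, 0.113, 0.0], [0.113, -0.994, -0.0], [0.0, 0.0, -1.0]]
force: [-0.2, 0.2, 1.0]
opening: 0.57
grasp_force: 0.0
```

Emit:
drive_tool(motion=[[[0,0,0],[0,0,0]],[[0,0,0],[0,0,0]],[[0,0,-10],[0,0,0]],[[0,0,-25],[0,0,0]],[[0,0,-40],[0,0,0]]])

```text
time_s: 14.55
position: [0.5571, -0.1168, 0.1598]
tcp_rot: [[0.994, 0.112, -0.005], [0.112, -0.994, 0.002], [-0.005, -0.003, -1.0]]
force: [0.7, -0.1, 0.3]
opening: 0.7
grasp_force: 0.0
```

Emit:
drive_tool(motion=[[[0,0,-40],[0,0,0]],[[0,0,-20],[0,0,0]],[[0,0,0],[0,0,0]],[[0,0,0],[0,0,0]],[[0,0,0],[0,0,0]]])

```text
time_s: 15.05
position: [0.5577, -0.117, 0.2193]
tcp_rot: [[0.994, 0.113, -0.003], [0.113, -0.994, 0.001], [-0.003, -0.001, -1.0]]
force: [-0.4, -0.7, -0.4]
opening: 0.699
grasp_force: 0.0
```

Run:
```python
from h import *
s=read_state();print(s['position'],s['force'],s['time_s'],s['opening'],s['grasp_force'])
im=capture('side');cv2.imwrite('pics/s3.png',cv2.resize(im[120:270,300:460,::-1],None,fx=4,fy=4,interpolation=2))
```

```text
[ 0.55771782 -0.1169595   0.21931768] [-0.37313629 -0.70417767 -0.38962567] 15.05 0.6994987145583182 0.0
```

View pics/s3.png

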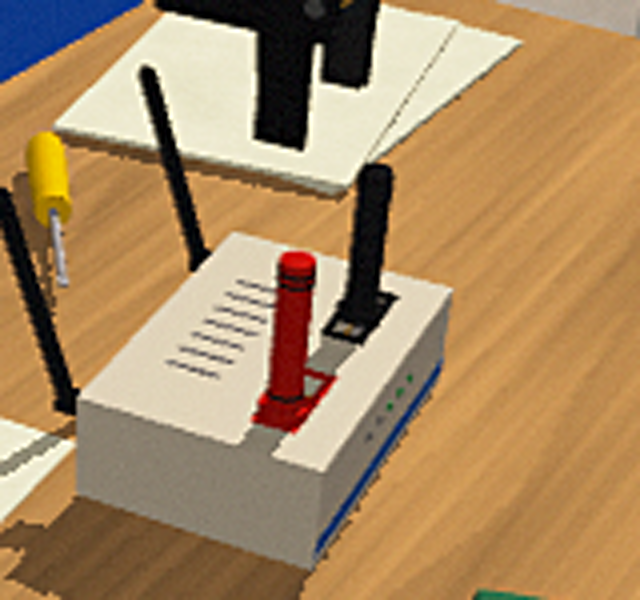

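The side view shows the red probe upright with its collar flat on the housing (crop ~(285,405)). The gripper is clear above it, and the black probe hasn't moved.

```bash
python3 -c "from rig import *;print(hand_in())"
```

```text
the job is handed in; nothing more can be done
None
```

The red probe is plugged fully home in the red-framed slot and released, its collar flat on the housing; the black probe, mug and truck were not touched, and the job was handed in at about 15 s (the hand-in returned no verdict).

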